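Check the priming of a sample panel with a spring gauge

ROBOT

A 6-joint arm with a two-finger parallel gripper is mounted at the origin on the work surface. World frame = base frame: x ahead of the robot, y to its left, z up, the work surface at z = 0. Lengths are in mm, angles in rad, forces in N, time in s.
With the tool pointing down it reaches from about 350 to 975 mm from the base axis. Payload 7.1 kg.
Tool frame: the origin (TCP) lies midway between the tips of the shut fingers; the grasp point (between the pads) lies 19 mm behind it; z points along the fingers, y is the line along which they close (so a half turn about z gives the same grasp; the last joint's range is limited). The gripper opens to 88 mm and grips with 3 to 60 N. Pads are 20 mm wide; open, the fingers measure 115 mm over their backs; the gripper's body (75 mm by 178 mm) begins 61 mm behind the grasp point.
Start: joints at [-1.157, 0.423, 1.63, -0, 1.089, -0.019], TCP at [262.149, -567.347, 195.875] pointing down, gripper open.
Joint ranges: [-3, 3], [-0.9, 2.11], [0.09, 2.58], [-1.31, 4.45], [0.11, 2.69], [-2.54, 2.54]. Speed limits (rad/s): [2.39, 2.39, 3.01, 3.14, 3.14, 3.14].

INTERFACE

Orientations are given as a rotation vector (axis times angle).
In Python, from workcell import ctrl gives the robot as it stands. The module is installed in compiled form; this text tells all that it offers.
- The arm moves only by the tool apply_moves, never from a script. Its argument "targets" is a list of rows, each a list of 3 entries, a list of its own where there are three numbers: the opening, from -1 (shut) to 1 (fully open), then the shift along the tool's x, y, z normalised to -1 to 1, where 1 is 5 cm, then the turn, a rotation vector about the tool's x, y, z normalised to -1 to 1, where 1 is 90 degrees. In form: [[jaw, [x, y, z], [wx, wy, wz]], ...]. A call has 1 to 8 rows; each row shifts and turns the commanded pose from where the row before left it, along the tool's axes as they then stand; what a row does not reach is not made up. A row lasts 1/8 s, in which the tool goes at most 62.5 mm and 10.7 degrees, less where a joint would pass 70% of its speed; a pose out of reach is approached as far as the arm can. A call with a number of a shift or a turn outside -1 to 1 is refused whole. A call with a gripper value outside its range is refused whole. The fingers move at their own pace and stop on an object; the grip force is fixed at half the most. Time passes only in rows, so rows that do not move let the fingers close. It gives the time, the measured TCP pose, the force, the opening and the grip force at its end, in the units of the state.
- ctrl.get_obs(): the state, without advancing time (a new reading comes with each control period).
- ctrl.get_image(name): name is "side" or "top"; returns a dict with "pixels" (384x512x3 uint8, blue, green, red), "camera_matrix" (3x3 intrinsics, pixels), "view" (4x4, takes a point from world to camera coordinates). Camera axes: x right, y down, z forward; pixel columns grow to the right and rows downward; lengths in mm; the calibration is good to about 2 mm. A picture is of the moment at which its call begins. There is no depth.
- ctrl.close_job(): hands the job in; it is judged then, once.
Trained networks look in the newest picture that a camera, given by its name, has taken for a name from the list of things; names that differ only in an ending like _2 or _b are one class to them, and where a whole thing is asked for, a point or a joint stands for the part that bears it (a point fixed in the world has none). Each returns a list of dicts, best first, with "score" (0 to 1); they miss things now and then, are a little off and sometimes report something else, mostly with a low value. They report only what shows in the picture. A call takes as long as a camera call. They do not tell look-alikes from the thing itself.
- ctrl.masks_of(label, camera): "region" (384x512 bool, what is visible of it) and "bbox" ([left, top, right, bottom] in pixels, round what is visible of it).
- ctrl.pinpoint(label, camera): "xy" ([column, row] in pixels: a listed point, or the origin of a listed thing).
The state is a dict: "t": time; "qpos": joint angles; "qvel": joint speeds; "joint_torque": joint torques, N m; "ee_pos": TCP position; "orientation": TCP orientation; "ft_force": force on the tool from outside, world axes, zero at the start; "moment": the same for the moment, N m; "width": finger opening in mm; "grasp_force": force on a finger pad.
Only numpy, scipy, OpenCV 4.12 (cv2) and the standard library are available. Lean on these libraries where they do the work, as an engineer would, in place of code of your own. Each camera call takes 0.05 s, during which the arm holds its last target. There are 200 camera calls.

TASK

Check the dryness of the primed panel on the small sloping table easel. First steady the easel by standing exactly two of the three knobbed steel weights upright in the tray along its low front edge, leaving the third on the table; then take the pen-shaped gauge out of its wooden stand and hold its sprung tip inside the ringed cross on the panel, square to the sloping surface, pressing gently so that the tip is about half pushed in. Finish while holding it there, still gripped and pressing, without shifting the easel or disturbing the jar and the tape roll.

Things in the scene. Friction and masses are not known exactly. Their poses are not given: they have to be found in the camera images.
- easel: loose wooden easel, 1 kg, base 270 (x) by 210 mm (y). Origin under it, on the table; x from low front to high back, z up. Tray: open trough along the front, inside 60 (x) by 200 mm (y), centre at x = -105 mm, y = 0; floor 6 mm, rims 20 mm above the table, walls 5 mm. Behind it (x -65 to +125 mm) the board slopes 18 degrees, upper face 35 mm above the table in front, 97 mm at the back
- panel: the sloping board with a flat white primed panel 180 by 190 mm on it, fixed to the easel. Origin at the centre of the upper (primed) face, x up the slope, y along the easel's y, z square out of the face. Besides the ringed cross it carries a few plain grey rectangular paint dabs
- mark (a point): centre of the ringed cross inked on the primed face, at x = +10 mm, y = -30 mm of the panel: a thin black ring, 25 mm inside diameter, with a small cross in it. Axes as those of the panel (z square out of the face)
- weight1: one of three identical turned steel weights: a round foot 44 mm across and 20 mm high with a round grip knob 24 mm across on top, from 22 to 48 mm above the underside; about 0.32 kg, loose, standing on the table at the start. Origin at the centre of its underside, z up its axis
- weight2: one of three identical turned steel weights: a round foot 44 mm across and 20 mm high with a round grip knob 24 mm across on top, from 22 to 48 mm above the underside; about 0.32 kg, loose, standing on the table at the start. Origin at the centre of its underside, z up its axis
- weight3: one of three identical turned steel weights: a round foot 44 mm across and 20 mm high with a round grip knob 24 mm across on top, from 22 to 48 mm above the underside; about 0.32 kg, loose, standing on the table at the start. Origin at the centre of its underside, z up its axis
- gauge: pen-shaped gauge, 0.15 kg: round barrel 24 mm across, 135 mm long, tapered to a 14 mm nose; black collar 38 mm across, 60 to 68 mm above the nose; 8 mm round-ended sprung steel tip sticks out 16 mm. Origin at the nose's end, z up the barrel. Starts upright in the stand, hung by its collar, origin 20 mm above the table; grip it above the collar (68 to 135 mm) and lift straight out
- gauge_tip (a point): rounded end of the gauge's sprung tip, 16 mm below the gauge's origin along its axis when not pressed; it goes in with the tip
- plunger (a joint): how far the gauge's sprung tip is pushed in, m: 0 = fully out, 0.012 = fully in at its stop. It moves along the gauge's axis; it starts to move at about 0.9 N and takes 0.3 N more for each mm (about 2.7 N half in, 4.5 N fully in)
- stand: dark wooden block 75 by 75 by 80 mm high, fixed to the table, with an upright hole 27 mm across right through its middle. Origin at the centre of its underside, z up
- jar: bystander: lidded glass jar, 60 mm across, 75 mm high, among the weights; origin at the centre of its underside
- tape: bystander: roll of tape lying flat, 90 mm across, 40 mm high, with a 72 mm hole; origin at the centre of its underside
Not all that is in view belongs to the job. What is shaped like the weight2 but green or red is not meant.

How it is judged (in metres and radians):
On the way, in this order (a step that is already met when the one before it is completed fails the run):
1. exactly two weights stand in the easel's tray, released, the third on the table, the gauge still in its stand ((((x of weight1 in the frame of easel between -0.135 and -0.075 m and y of weight1 in the frame of easel between -0.1 and 0.1 m and z of weight1 in the frame of easel below 0.012 m and angle between weight1's own z axis and vertical below 0.12 rad and linear speed of weight1 below 0.03 m/s and contact force between weight1 and the fingers below 0.2 N) and (x of weight2 in the frame of easel between -0.135 and -0.075 m and y of weight2 in the frame of easel between -0.1 and 0.1 m and z of weight2 in the frame of easel below 0.012 m and angle between weight2's own z axis and vertical below 0.12 rad and linear speed of weight2 below 0.03 m/s and contact force between weight2 and the fingers below 0.2 N) and (height (world z) of weight3 between -0.01 and 0.012 m and contact force between weight3 and easel below 0.1 N)) or ((x of weight1 in the frame of easel between -0.135 and -0.075 m and y of weight1 in the frame of easel between -0.1 and 0.1 m and z of weight1 in the frame of easel below 0.012 m and angle between weight1's own z axis and vertical below 0.12 rad and linear speed of weight1 below 0.03 m/s and contact force between weight1 and the fingers below 0.2 N) and (x of weight3 in the frame of easel between -0.135 and -0.075 m and y of weight3 in the frame of easel between -0.1 and 0.1 m and z of weight3 in the frame of easel below 0.012 m and angle between weight3's own z axis and vertical below 0.12 rad and linear speed of weight3 below 0.03 m/s and contact force between weight3 and the fingers below 0.2 N) and (height (world z) of weight2 between -0.01 and 0.012 m and contact force between weight2 and easel below 0.1 N)) or ((x of weight2 in the frame of easel between -0.135 and -0.075 m and y of weight2 in the frame of easel between -0.1 and 0.1 m and z of weight2 in the frame of easel below 0.012 m and angle between weight2's own z axis and vertical below 0.12 rad and linear speed of weight2 below 0.03 m/s and contact force between weight2 and the fingers below 0.2 N) and (x of weight3 in the frame of easel between -0.135 and -0.075 m and y of weight3 in the frame of easel between -0.1 and 0.1 m and z of weight3 in the frame of easel below 0.012 m and angle between weight3's own z axis and vertical below 0.12 rad and linear speed of weight3 below 0.03 m/s and contact force between weight3 and the fingers below 0.2 N) and (height (world z) of weight1 between -0.01 and 0.012 m and contact force between weight1 and easel below 0.1 N))) and horizontal distance between gauge and stand below 0.01 m and height (world z) of gauge below 0.03 m), for 0.2 s.
2. the gauge is lifted clear of its stand in the fingers (height (world z) of gauge above 0.08 m and contact force between the fingers and gauge above 1 N and contact force between gauge and stand below 0.1 N), for 0.1 s.
At the end, for the whole second after the job is handed in: Exactly two weights upright (7 deg), still and let go in the tray, the third on the table. Gauge gripped and still, tip within 12 mm of the ringed cross's centre, axis within 8 deg of square to the panel, tip in by 2 to 10.5 of its 12 mm, pressing with 0.8 to 8 N ((((x of weight1 in the frame of easel between -0.135 and -0.075 m and y of weight1 in the frame of easel between -0.1 and 0.1 m and z of weight1 in the frame of easel below 0.012 m and angle between weight1's own z axis and vertical below 0.12 rad and linear speed of weight1 below 0.03 m/s and contact force between weight1 and the fingers below 0.2 N) and (x of weight2 in the frame of easel between -0.135 and -0.075 m and y of weight2 in the frame of easel between -0.1 and 0.1 m and z of weight2 in the frame of easel below 0.012 m and angle between weight2's own z axis and vertical below 0.12 rad and linear speed of weight2 below 0.03 m/s and contact force between weight2 and the fingers below 0.2 N) and (height (world z) of weight3 between -0.01 and 0.012 m and contact force between weight3 and easel below 0.1 N)) or ((x of weight1 in the frame of easel between -0.135 and -0.075 m and y of weight1 in the frame of easel between -0.1 and 0.1 m and z of weight1 in the frame of easel below 0.012 m and angle between weight1's own z axis and vertical below 0.12 rad and linear speed of weight1 below 0.03 m/s and contact force between weight1 and the fingers below 0.2 N) and (x of weight3 in the frame of easel between -0.135 and -0.075 m and y of weight3 in the frame of easel between -0.1 and 0.1 m and z of weight3 in the frame of easel below 0.012 m and angle between weight3's own z axis and vertical below 0.12 rad and linear speed of weight3 below 0.03 m/s and contact force between weight3 and the fingers below 0.2 N) and (height (world z) of weight2 between -0.01 and 0.012 m and contact force between weight2 and easel below 0.1 N)) or ((x of weight2 in the frame of easel between -0.135 and -0.075 m and y of weight2 in the frame of easel between -0.1 and 0.1 m and z of weight2 in the frame of easel below 0.012 m and angle between weight2's own z axis and vertical below 0.12 rad and linear speed of weight2 below 0.03 m/s and contact force between weight2 and the fingers below 0.2 N) and (x of weight3 in the frame of easel between -0.135 and -0.075 m and y of weight3 in the frame of easel between -0.1 and 0.1 m and z of weight3 in the frame of easel below 0.012 m and angle between weight3's own z axis and vertical below 0.12 rad and linear speed of weight3 below 0.03 m/s and contact force between weight3 and the fingers below 0.2 N) and (height (world z) of weight1 between -0.01 and 0.012 m and contact force between weight1 and easel below 0.1 N))) and distance between gauge_tip and mark below 0.012 m and angle between the z axis of gauge and the z axis of panel, either way round below 0.14 rad and value of joint plunger between 0.002 and 0.0105 m and contact force between gauge and panel between 0.8 and 8 N and contact force between the fingers and gauge above 1 N and linear speed of gauge below 0.02 m/s); the arm keeps its last pose, push and grip.
It fails at once if the gauge pressed or knocked on the panel with more than 15 N (contact force between gauge and panel above 15 N).
It fails at once if the easel shifted more than 30 mm (distance of easel from where it was at the start of the episode above 0.03 m).
It fails at once if the jar pushed more than 30 mm or knocked over (distance of jar from where it was at the start of the episode above 0.03 m or angle between jar's own z axis and vertical above 0.3 rad).
It fails at once if the tape pushed more than 30 mm or knocked over (distance of tape from where it was at the start of the episode above 0.03 m or angle between tape's own z axis and vertical above 0.3 rad).
It also fails if it takes over 72 s, if anything falls off the work surface, if the arm or the gripper's body presses on something with over 40 N, if the wrist force passes 120 N, or if a joint passes its speed limit or range.

## Working session

There is one attempt and no reset: what is moved stays moved. The work goes in short steps, Python scripts to look and compute and a tool call to move; the robot and the scene stay as the last step left them, time stands still between calls to the robot, and variables do not carry over. Pictures are saved under pics/ and viewed, at most 10 in all, crops included, and the job is handed in when it is done.

Besides the shell and the picture viewer there is one more tool, called after "Emit:" as a command line: name --argument value ..., lists and objects as JSON in quotes. apply_moves: Moves the arm, as the interface text tells. Scaled input: -1 to 1 covers 5 cm each way for a shift and 90 degrees each way for a turn. Its arguments: {"type":"object","properties":{"targets":{"type":"array"}},"required":["targets"]}

```bash
mkdir -p pics
cat > h.py <<'E'
import numpy as np, cv2
from workcell import ctrl
from scipy.spatial.transform import Rotation as R
def ray(im,uv):
    K=np.array(im["camera_matrix"]);V=np.array(im["view"])
    d=np.linalg.inv(K)@[uv[0],uv[1],1];Rm=V[:3,:3];c=-Rm.T@V[:3,3]
    return c,Rm.T@d
def onz(im,uv,z):
    c,d=ray(im,uv);return c+d*(z-c[2])/d[2]
def proj(im,p):
    K=np.array(im["camera_matrix"]);V=np.array(im["view"])
    q=K@(V[:3,:3]@np.array(p)+V[:3,3]);return q[:2]/q[2]
def tri(ia,a,ib,b):
    c1,d1=ray(ia,a);c2,d2=ray(ib,b);d1=d1/np.linalg.norm(d1);d2=d2/np.linalg.norm(d2)
    s=np.linalg.lstsq(np.c_[d1,-d2],c2-c1,rcond=None)[0]
    p,q=c1+s[0]*d1,c2+s[1]*d2;return (p+q)/2,np.linalg.norm(p-q)
E
python3 - <<'E'
from h import *
np.set_printoptions(precision=1,suppress=True)
o=ctrl.get_obs();print(o)
ims={}
for c in("top","side"):
    im=ctrl.get_image(c);ims[c]=im;cv2.imwrite(f"pics/{c}0.png",im["pixels"])
    cc,_=ray(im,(256,192));print(c,cc)
    for n in("easel","panel","mark","weight1","gauge","gauge_tip","stand","jar","tape"):
        try:
            for r in ctrl.pinpoint(n,c)[:6]:
                print(c,n,round(r["score"],2),np.array(r["xy"]),onz(im,r["xy"],0)[:2])
        except Exception as e: print(n,e)
cv2.imwrite("pics/both.png",cv2.resize(np.vstack([ims["top"]["pixels"],ims["side"]["pixels"]]),(400,600)))
E
```

```text
{'t': 0.0, 'qpos': array([-1.2,  0.4,  1.6, -0. ,  1.1, -0. ]), 'qvel': array([-0., -0., -0., -0., -0., -0.]), 'joint_torque': array([  0. , -54.5, -27.4,   0.1,   0. ,  -0. ]), 'ee_pos': array([ 261.9, -566.8,  195.1]), 'orientation': array([-3.1, -0.7,  0. ]), 'ft_force': array([-0.5,  0.6,  0.3]), 'moment': array([-0.,  0.,  0.]), 'grasp_force': 0.0, 'width': 87.98903098193968}
top [ 425.6  -68.3 1234.5]
top easel 0.88 [249.7 187.4] [551.8 -17.2]
top panel 0.76 [247.9 174.6] [584.3 -13.4]
top mark 0.61 [263.3 168.1] [599.7 -52.6]
top weight1 0.84 [427.7 196.6] [ 517.1 -458.8]
top weight1 0.83 [400.2 221.4] [ 457.3 -388.1]
top weight1 0.82 [347.6 221.6] [ 460.  -258.5]
top weight1 0.78 [422.9 252.5] [ 379.6 -439.8]
top weight1 0.61 [385.7 173.1] [ 578.6 -358. ]
top gauge 0.51 [116. 180.] [579.7 321.3]
top stand 0.92 [118.2 184.1] [569.1 315.7]
top jar 0.7 [345.6 166.6] [ 597.8 -258.9]
top tape 0.7 [116.1 239.7] [429.  320.9]
side [463.9 744.5 870.8]
side easel 0.81 [245.4 222.3] [557.4 -19.6]
side panel 0.85 [230.8 202.6] [602.6 -85.3]
side panel 0.53 [247.  220.9] [553.8 -24.6]
side mark 0.92 [234.2 193.9] [ 597.4 -118.3]
side weight1 0.77 [313.7 124.6] [ 381.3 -447.1]
side weight1 0.7 [288.9 137.4] [ 457.9 -375.4]
side weight1 0.69 [272.  119.8] [ 514.9 -463.2]
side weight1 0.67 [283.7 161.3] [ 469.7 -262. ]
side weight1 0.58 [246.3 135. ] [ 589.8 -377.6]
side gauge 0.72 [221.2 341.6] [574.8 303.3]
side gauge_tip 0.31 [232.8 193.3] [ 601.4 -120.3]
side stand 0.55 [221.7 343.8] [573.1 307.8]
side stand 0.31 [292.  352.8] [431.6 315.5]
side jar 0.63 [243.1 156.8] [ 589.1 -273.2]
side tape 0.63 [293.8 353.3] [428.  316.2]
```

View pics/top0.png

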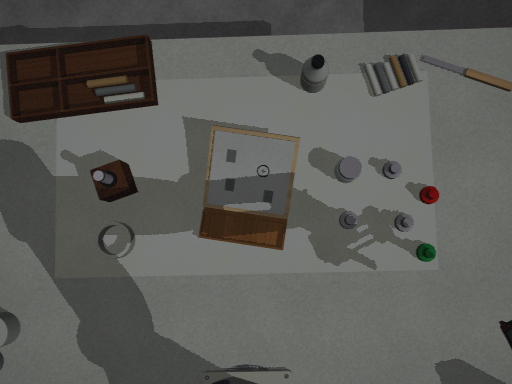

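View pics/side0.png

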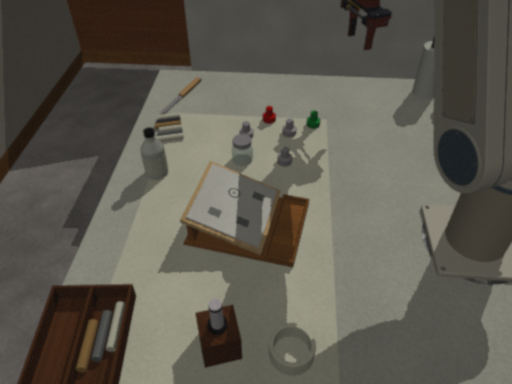

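The top view shows three grey weights at (348,220), (404,222) and (392,170). The look-alikes are red at (429,195), green at (427,252), and the lidded jar at (347,168). I choose the grey ones at (348,220) and (404,222), and leave (392,170), which is next to the jar. I'll check that in close crops.

Run:
```python
import cv2,numpy as np
t=cv2.imread("pics/top0.png");s=cv2.imread("pics/side0.png")
f=lambda i,x,y,w,h,k:cv2.resize(cv2.convertScaleAbs(i[y:y+h,x:x+w],alpha=1.5,beta=20),None,fx=k,fy=k,interpolation=cv2.INTER_CUBIC)
a=f(t,330,150,110,120,5)[:,:400] ; a=f(t,335,150,80,120,5);b=f(s,225,95,80,120,5)
cv2.imwrite("pics/c1.png",np.hstack([a,b]))
a=f(t,190,120,120,140,4)[:, :];cv2.imwrite("pics/c2.png",a)
```

```text
(no output)
```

View pics/c1.png

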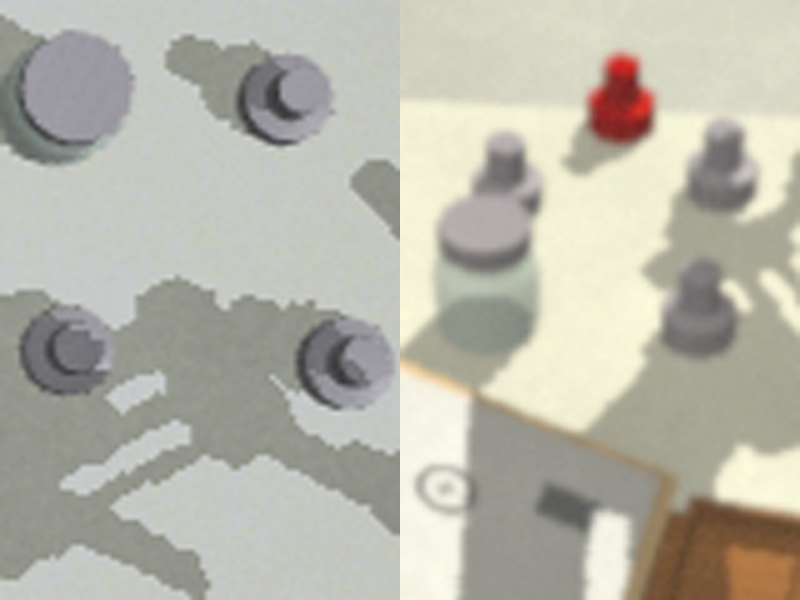

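View pics/c2.png

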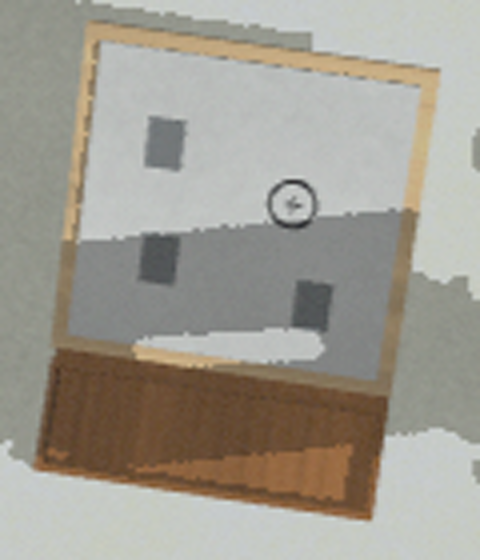

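The crops confirm plain grey knobbed weights: A has its knob at top (350.8,219.8) and B at (409,221.7). The ring is at top (263.2,171) and the tray at the lower end of the easel. Next I fit the poses.

Run:
```python
from h import *
from scipy.optimize import least_squares
np.set_printoptions(precision=1,suppress=True)
T=ctrl.get_image("top");S=ctrl.get_image("side")
t2=lambda u,v:((u+.5)/4-.5+190,(v+.5)/4-.5+120)
c,s=np.cos(.314159),np.sin(.314159)
P=lambda x,y:(30+x*c,y,66+x*s)
obs=[(T,P(10,-30),t2(293,204)),(T,P(90,95),t2(98,42)),(T,P(90,-95),t2(423,87)),(T,P(-90,-95),t2(379,384)),(T,(-140,105,20),t2(36,468)),(T,(-140,-105,20),t2(372,519)),
 (S,P(10,-30),(225+(45.5/5)-.5,95+97.8-.5))]
def f(p):
    Z=R.from_euler("z",p[2])
    return np.concatenate([proj(i,Z.apply(m)+[p[0],p[1],0])-uv for i,m,uv in obs])
r=least_squares(f,[560,-15,-.1],loss="soft_l1");print(r.x,np.degrees(r.x[2]));print(f(r.x).reshape(-1,2))
Z=R.from_euler("z",r.x[2]);w=lambda m:Z.apply(m)+[*r.x[:2],0]
print("mark",w(P(10,-30)),"tri",tri(T,obs[0][2],S,obs[-1][2]),"tray",w((-105,50,6)),w((-105,-50,6)),"n",Z.apply([-s,0,c]))
# weights: fit from masks: knob tops
A=onz(T,(350.4,219.4),48);B=onz(T,(408.5,221.3),48);print("A,B top knob",A,B)
for n,p in(("A",(325,0)),):pass
# side knob tops
c1=lambda u,v:(225+(u-400+.5)/5-.5,95+(v+.5)/5-.5)
print("side A",onz(S,c1(702,268),48),"B",onz(S,c1(724,130),48))
for X,i,uv in(("A foot",T,(335+66/5-.4,150+350/5-.4)),("B foot",T,(335+345/5-.4,150+363/5-.4))):print(X,onz(i,uv,14))
# gauge: barrel top & stand
for n in("gauge","stand","jar"):
  for cam,im in(("top",T),("side",S)):
    for q in ctrl.masks_of(n,cam)[:2]:print(n,cam,round(q["score"],2),q["bbox"],int(q["region"].sum()))
g=lambda i,x,y,w,h,k:cv2.resize(cv2.convertScaleAbs(i["pixels"][y:y+h,x:x+w],alpha=1.8,beta=20),None,fx=k,fy=k,interpolation=cv2.INTER_CUBIC)
cv2.imwrite("pics/g.png",np.hstack([g(T,80,150,60,80,6),g(S,190,290,60,80,6)]))
```

```text
[550.6 -16.3  -0.2] -9.84310922652484
[[ 0.1 -0.2]
 [ 0.8 -0.5]
 [-0.2 -0.4]
 [-0.3 -1. ]
 [-0.3  0.4]
 [ 0.4  0.4]
 [ 1.7  0.9]]
mark [584.4 -52.7  69.1] tri (array([586. , -52.3,  71.8]), np.float64(4.831259279179563)) tray [455.7  50.9   6. ] [438.6 -47.7   6. ] n [-0.3  0.1  1. ]
A,B top knob [ 463.8 -257.9   48. ] [ 455.8 -395.3   48. ]
side A [ 467.8 -263.3   48. ] B [ 459.2 -396.4   48. ]
A foot [ 464.5 -257.    14. ]
B foot [ 454.8 -392.6   14. ]
gauge top 0.67 [199.5, 124.3, 300.1, 216.8] 7121
gauge top 0.65 [92.1, 168.6, 117.9, 188.4] 310
gauge side 0.87 [210.1, 298.9, 223.4, 334.2] 549
stand top 0.85 [88.7, 159.3, 136.0, 202.7] 1023
stand side 0.88 [194.9, 304.9, 241.9, 366.6] 1788
jar top 0.69 [336.3, 154.0, 363.7, 182.8] 585
jar side 0.94 [231.8, 130.1, 257.6, 165.3] 642
```

View pics/g.png

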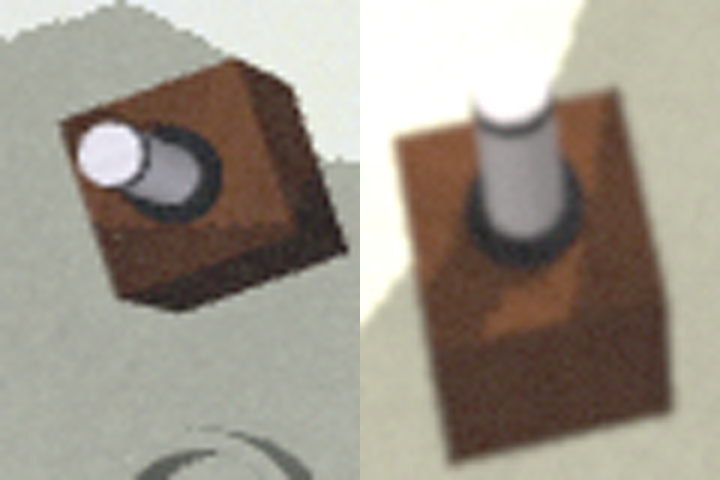

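In the top view the gauge cap is at (98.1,175.2) and its collar at (108.4,178.3). The stand sits around them, and the tape roll is below. Now I plan the moves.

```bash
cat >> h.py <<'E'
YAW=np.radians(-9.84)
def Rt(tilt=0,flip=1):
    # tool z down (tilted by tilt deg so that z=-panel normal), y along +-easel y
    E=R.from_euler("z",YAW)
    y=E.apply([0,1,0])*flip; z=-E.apply([-np.sin(np.radians(tilt)),0,np.cos(np.radians(tilt))])
    return R.from_matrix(np.c_[np.cross(y,z),y,z])
def to(p,Rg,name=""):
    o=ctrl.get_obs();R0=R.from_rotvec(o["orientation"])
    d=R0.inv().apply(np.array(p)-o["ee_pos"])/50
    w=(R0.inv()*Rg).as_rotvec()/(np.pi/2)
    print(name,"shift",d.round(3),"turn",w.round(4))
E
python3 - <<'E'
from h import *
np.set_printoptions(precision=3,suppress=True)
T=ctrl.get_image("top");S=ctrl.get_image("side")
print("cap",onz(T,(98.1,175.2),155),"collar",onz(T,(108.4,178.3),88))
print("side cap",onz(S,(190+512/6-60-.4,290+95/6-.4),155),"collar",onz(S,(190+(525-360)/6-.4,290+212/6-.4),88))
o=ctrl.get_obs();print(R.from_rotvec(o["orientation"]).as_matrix(),o["ee_pos"])
for f in(1,-1):to((456.5,-395,150),Rt(0,f),f)
E
```

```text
cap [572.205 312.424 155.   ] collar [573.274 311.549  88.   ]
side cap [575.351 315.223 155.   ] collar [575.719 315.609  88.   ]
[[ 0.908  0.419 -0.   ]
 [ 0.419 -0.908 -0.   ]
 [-0.     0.    -1.   ]] [ 262.116 -567.372  195.873]
1 shift [ 4.975 -1.499  0.917] turn [-0.     0.    -1.615]
-1 shift [ 4.975 -1.499  0.917] turn [0.    0.    0.385]
```

Emit:
apply_moves --targets '[[1, [0, 0, 0], [0, 0, 0.0963]], [1, [0, 0, 0], [0, 0, 0.0963]], [1, [0, 0, 0], [0, 0, 0.0963]], [1, [0, 0, 0], [0, 0, 0.0963]], [1, [0.54, -0.677, 0.153], [0, 0, 0]], [1, [0.54, -0.677, 0.153], [0, 0, 0]], [1, [0.54, -0.677, 0.153], [0, 0, 0]], [1, [0.54, -0.677, 0.153], [0, 0, 0]]]'

```text
t: 2.5
ee_pos: [392.7, -451.6, 165.2]
orientation: [3.13, -0.271, 0.0]
ft_force: [-0.4, 0.3, -0.6]
width: 88.0
grasp_force: 0.0
```

Emit:
apply_moves --targets '[[1, [0.54, -0.677, 0.153], [0, 0, 0]], [1, [0.54, -0.677, 0.153], [0, 0, 0]], [1, [0, 0, 0], [0, 0, 0]], [1, [0, 0, 0], [0, 0, 0]]]'

```text
t: 3.0
ee_pos: [456.4, -395.3, 150.0]
orientation: [3.13, -0.269, -0.0]
ft_force: [1.1, -0.4, 0.3]
width: 87.9
grasp_force: 0.0
```

Run:
```python
from h import *
to((456.5,-395,24),Rt(0,-1));print(ctrl.get_obs()["ee_pos"])
```

```text
shift [ 2.000e-03 -7.000e-03  2.521e+00] turn [ 0.0002  0.0001 -0.    ]
[ 456.35128584 -395.2786489   150.04301264]
```

Emit:
apply_moves --targets '[[1, [0, 0, 0.7], [0, 0, 0]], [1, [0, 0, 0.7], [0, 0, 0]], [1, [0, 0, 0.6], [0, 0, 0]], [1, [0, 0, 0.4], [0, 0, 0]], [1, [0, 0, 0.12], [0, 0, 0]], [1, [0, 0, 0], [0, 0, 0]]]'

```text
t: 3.75
ee_pos: [456.6, -395.6, 24.3]
orientation: [3.13, -0.271, 0.001]
ft_force: [-0.2, -0.6, -0.4]
width: 87.7
grasp_force: 0.0
```

Emit:
apply_moves --targets '[[-1, [0, 0, 0], [0, 0, 0]], [-1, [0, 0, 0], [0, 0, 0]], [-1, [0, 0, 0], [0, 0, 0]], [-1, [0, 0, 0], [0, 0, 0]], [-1, [0, 0, 0], [0, 0, 0]], [-1, [0, 0, 0], [0, 0, 0]]]'

```text
t: 4.5
ee_pos: [456.6, -395.0, 23.9]
orientation: [-3.13, 0.27, 0.0]
ft_force: [-0.2, -0.0, -0.0]
width: 31.0
grasp_force: 0.0
```

Emit:
apply_moves --targets '[[-1, [0, 0, 0], [0, 0, 0]], [-1, [0, 0, 0], [0, 0, 0]], [-1, [0, 0, 0], [0, 0, 0]], [-1, [0, 0, -0.3], [0, 0, 0]], [-1, [0, 0, -0.6], [0, 0, 0]], [-1, [0, 0, -0.6], [0, 0, 0]], [-1, [0, 0, -0.5], [0, 0, 0]]]'

```text
t: 5.38
ee_pos: [457.0, -395.4, 126.3]
orientation: [3.129, -0.27, 0.002]
ft_force: [0.3, -0.5, 0.1]
width: 0.4
grasp_force: 0.0
```

Emit:
apply_moves --targets '[[-1, [-0.07, -0.4, 0], [0, 0, 0]], [-1, [-0.14, -0.8, 0], [0, 0, 0]], [-1, [-0.14, -0.8, 0], [0, 0, 0]], [-1, [-0.14, -0.8, 0], [0, 0, 0]], [-1, [-0.14, -0.8, 0], [0, 0, 0]], [-1, [-0.14, -0.8, 0], [0, 0, 0]], [-1, [-0.14, -0.8, 0], [0, 0, 0]], [-1, [-0.14, -0.8, 0], [0, 0, 0]]]'

```text
t: 6.38
ee_pos: [454.6, -88.1, 123.2]
orientation: [-3.13, 0.27, 0.003]
ft_force: [-0.8, 0.4, 0.4]
width: 0.5
grasp_force: 0.0
```

Emit:
apply_moves --targets '[[-1, [-0.14, -0.8, 0], [0, 0, 0]], [-1, [-0.14, -0.8, 0], [0, 0, 0]], [-1, [-0.14, -0.8, 0], [0, 0, 0]], [-1, [-0.07, -0.38, 0], [0, 0, 0]], [-1, [0, 0, 0], [0, 0, 0]], [-1, [0, 0, 0], [0, 0, 0]]]'

```text
t: 7.12
ee_pos: [455.0, 50.6, 123.6]
orientation: [3.13, -0.269, -0.002]
ft_force: [-0.1, 0.5, -0.2]
width: 0.6
grasp_force: 0.0
```

Run:
```python
from h import *
to((455.7,50.9,31),Rt(0,-1));o=ctrl.get_obs();print(o["ee_pos"],o["width"])
im=ctrl.get_image("side");cv2.imwrite("pics/s1.png",im["pixels"][100:350,120:440])
```

```text
shift [ 0.014 -0.009  1.851] turn [ 0.0002  0.0007 -0.    ]
[455.03863103  50.58703703 123.56269399] 0.6315740893764419
```

View pics/s1.png

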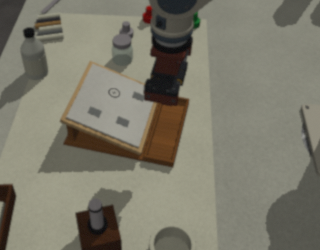

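Run:
```python
from h import *
T=ctrl.get_image("top");S=ctrl.get_image("side")
o=ctrl.get_obs();print(proj(T,o["ee_pos"]),proj(S,o["ee_pos"]))
for c,im in(("top",T),("side",S)):
    for r in ctrl.pinpoint("weight1",c):print(c,round(r["score"],2),r["xy"],onz(im,r["xy"],0)[:2].round(1))
g=lambda i,x,y,w,h:cv2.resize(i["pixels"][y:y+h,x:x+w],(w*2,h*2))
cv2.imwrite("pics/ts.png",np.hstack([g(T,190,110,250,200),g(S,180,80,150,200)]))
```

```text
[218.38557275 225.18965979] [286.78126053 211.4006136 ]
top 0.85 [403.6, 222.0] [ 455.6 -396.4]
top 0.85 [423.4, 250.9] [ 383.5 -441.2]
top 0.69 [425.6, 197.5] [ 515.  -453.5]
top 0.64 [343.9, 221.7] [ 460.  -249.3]
top 0.57 [389.7, 172.3] [ 580.4 -368. ]
side 0.54 [316.2, 123.2] [ 373.3 -455.2]
side 0.51 [243.4, 137.5] [ 597.5 -364.5]
side 0.42 [272.4, 121.7] [ 513.  -452.9]
```

View pics/ts.png

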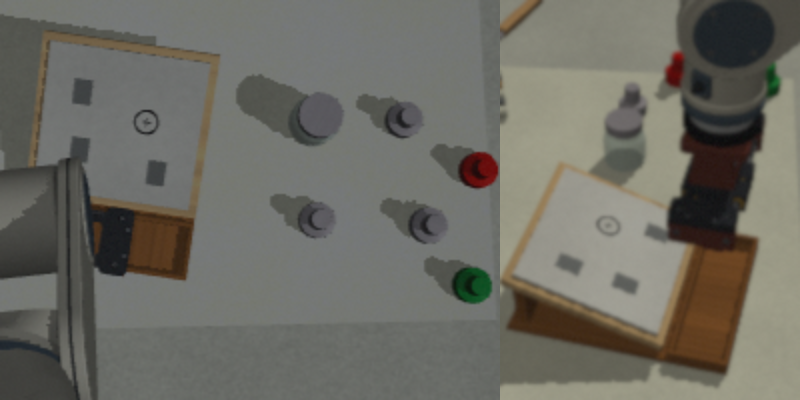

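Run:
```python
from h import *
T=ctrl.get_image("top");k=8
out=[]
for c,(x0,y0) in(((456,-395),(380,200)),((464.5,-259),(325,198))):
    im=cv2.resize(T["pixels"][y0:y0+45,x0:x0+48],None,fx=k,fy=k,interpolation=cv2.INTER_NEAREST)
    for z,r,col in((0,22,(0,255,255)),(20,22,(0,255,0)),(48,12,(0,0,255))):
        a=np.linspace(0,6.283,60)
        p=np.array([proj(T,(c[0]+r*np.cos(t),c[1]+r*np.sin(t),z)) for t in a])
        cv2.polylines(im,[(((p-[x0,y0]+.5)*k)).astype(int)],True,col,1)
    out.append(im)
cv2.imwrite("pics/ov.png",np.hstack(out))
for r in ctrl.masks_of("weight1","top"):
    m=r["region"];ys,xs=np.nonzero(m);print(round(r["score"],2),np.array(r["bbox"]).round(1),xs.mean().round(1),ys.mean().round(1))
```

```text
0.86 [392.2 215.8 415.2 231.9] 403.6 222.3
0.61 [338.1 210.4 355.6 228.2] 347.7 219.2
0.6 [414.8 242.1 437.7 261.3] 425.7 252.1
0.56 [335.6 154.2 362.9 184.3] 347.6 169.5
0.51 [420.6 187.2 437.5 204.5] 428.7 194.6
0.49 [384.9 161.8 400.  178.9] 391.6 169.6
0.45 [203.  125.  298.5 219.9] 252.5 168.8
```

View pics/ov.png

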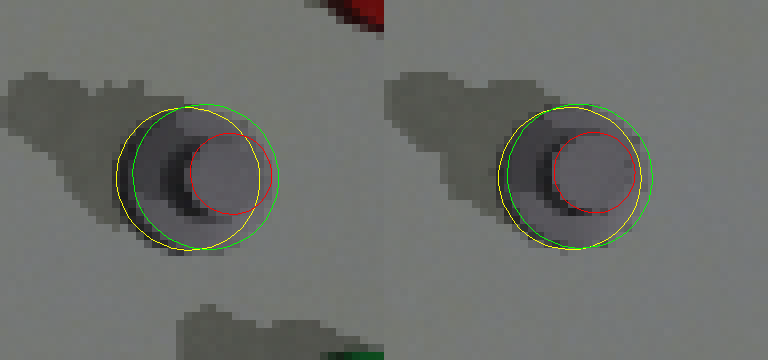

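The weights are where I measured them and B is untouched, so the jaws must not have gripped before the lift. I'll retry on A, slightly lower, and check the grip before lifting.

Emit:
apply_moves --targets '[[1, [0.155, 0.757, 0], [0, 0, 0]], [1, [0.155, 0.757, 0], [0, 0, 0]], [1, [0.155, 0.757, 0], [0, 0, 0]], [1, [0.155, 0.757, 0], [0, 0, 0]], [1, [0.155, 0.757, 0], [0, 0, 0]], [1, [0.155, 0.757, 0], [0, 0, 0]], [1, [0.155, 0.757, 0], [0, 0, 0]], [1, [0.155, 0.757, 0], [0, 0, 0]]]'

```text
t: 8.48
ee_pos: [464.9, -259.9, 124.0]
orientation: [3.13, -0.271, 0.0]
ft_force: [0.7, 0.2, 0.2]
width: 77.2
grasp_force: 0.0
```

Emit:
apply_moves --targets '[[1, [0, 0, 0], [0, 0, 0]], [1, [0, 0, 0], [0, 0, 0]], [1, [0, 0, 0.6], [0, 0, 0]], [1, [0, 0, 0.6], [0, 0, 0]], [1, [0, 0, 0.5], [0, 0, 0]], [1, [0, 0, 0.25], [0, 0, 0]], [1, [0, 0, 0.08], [0, 0, 0]], [1, [0, 0, 0], [0, 0, 0]]]'

```text
t: 9.48
ee_pos: [465.5, -258.1, 22.9]
orientation: [3.13, -0.27, 0.001]
ft_force: [-0.4, -0.1, -0.5]
width: 88.1
grasp_force: 0.0
```

Emit:
apply_moves --targets '[[-1, [0, 0, 0], [0, 0, 0]], [-1, [0, 0, 0], [0, 0, 0]], [-1, [0, 0, 0], [0, 0, 0]], [-1, [0, 0, 0], [0, 0, 0]], [-1, [0, 0, 0], [0, 0, 0]], [-1, [0, 0, 0], [0, 0, 0]], [-1, [0, 0, 0], [0, 0, 0]], [-1, [0, 0, 0], [0, 0, 0]]]'

```text
t: 10.48
ee_pos: [465.1, -258.3, 22.4]
orientation: [-3.13, 0.27, 0.0]
ft_force: [0.4, -0.4, 0.1]
width: 11.3
grasp_force: 0.0
```

Run:
```python
from h import *
T=ctrl.get_image("top");S=ctrl.get_image("side");k=3
o=ctrl.get_obs();R0=R.from_rotvec(o["orientation"]);print(o["width"],o["ee_pos"],o["qpos"])
out=[]
for im,(x0,y0,w,h) in((T,(290,140,130,190)),(S,(215,40,130,190))):
    p=cv2.resize(cv2.convertScaleAbs(im["pixels"][y0:y0+h,x0:x0+w],alpha=1.6,beta=20),None,fx=k,fy=k,interpolation=cv2.INTER_CUBIC)
    def d(q,col):
        u=(proj(im,R0.apply(q)+o["ee_pos"])-[x0,y0]+.5)*k;return tuple(int(v) for v in u)
    cv2.circle(p,d((0,0,0),0),4,(0,0,255),1)
    for sx in(-37.5,37.5):
        cv2.line(p,d((sx,-89,-80),0),d((sx,89,-80),0),(0,255,0),1)
    cv2.line(p,d((0,0,0),0),d((0,0,-80),0),(255,0,255),1)
    c=np.array([464.5,-259,0]);
    for z,r in((20,22),(48,12)):
        a=np.linspace(0,6.283,40);q=np.array([proj(im,c+[r*np.cos(t),r*np.sin(t),z]) for t in a])
        cv2.polylines(p,[((q-[x0,y0]+.5)*k).astype(int)],True,(0,255,255),1)
    out.append(p)
cv2.imwrite("pics/ov2.png",np.hstack(out))
```

```text
3.1146140366433825 [ 465.11866544 -258.25908396   22.45625226] [-5.29235396e-01  5.56792875e-01  1.92889062e+00 -7.02305760e-06
  6.55957811e-01  1.21382543e+00]
```

View pics/ov2.png

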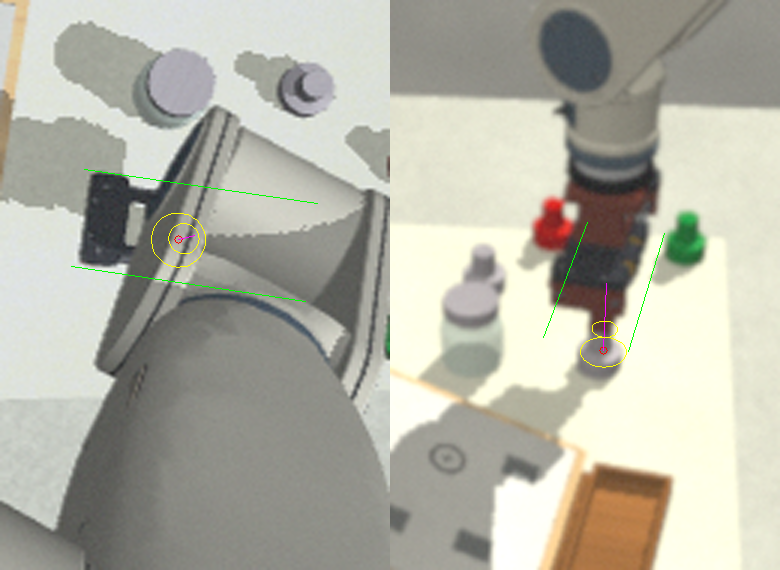

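Run:
```python
from h import *
S=ctrl.get_image("side");o=ctrl.get_obs();print(o["width"],o["grasp_force"],o["ft_force"])
p=S["pixels"].astype(int)
for r in range(134,168):print(r," ".join("%3d/%2d"%(p[r,c].sum()//3,p[r,c,2]-p[r,c,0]) for c in range(275,298,1)))
for z in(0,20,22,48,60,80):print(z,proj(S,(464.5,-259,z)).round(1))
```

```text
0.9397225007646179 0.0 [ 0.39218309  0.39530304 -0.07435145]
134  22/ 9  22/ 6  22/ 3  20/ 1  21/ 3  24/ 2  18/ 0  19/ 0  23/-4  22/-3  25/-1  22/ 0  20/-5  24/-1  25/-4  25/ 0  25/-3  24/ 0  31/ 3  56/ 6  93/10 126/17 141/19
135  25/20  27/17  25/15  26/16  24/13  25/ 5  23/ 6  23/ 5  23/ 3  21/ 3  25/ 4  20/ 1  19/ 3  21/-1  21/-2  23/-2  22/-3  21/ 3  44/ 6  85/10 121/16 140/19 146/20
136  30/21  29/23  31/19  28/19  29/19  27/18  26/18  25/19  27/16  25/15  24/12  25/10  24/ 9  22/ 5  25/ 4  23/ 4  22/ 4  26/ 8  65/11 112/17 139/20 146/20 147/20
137  28/24  27/25  29/25  28/23  29/26  30/22  28/25  27/25  27/23  28/22  25/21  28/18  26/19  24/20  29/16  26/15  29/14  33/16  75/14 125/18 144/19 148/22 148/20
138  31/22  29/24  32/21  29/25  25/26  27/25  30/23  29/22  29/26  28/25  26/25  29/20  27/23  28/21  28/22  30/17  26/23  36/22  78/17 127/18 145/20 148/21 148/21
139  27/25  29/22  27/24  27/25  28/25  28/25  29/26  28/26  26/26  30/23  28/26  28/27  28/23  31/21  29/20  31/17  30/21  40/20  79/16 127/18 145/21 148/21 149/20
140  30/25  29/23  31/24  31/21  29/26  27/24  32
[... 3971 characters left out ...]
 63/ 1  60/ 3  60/ 3  57/ 2  59/ 3  60/ 2  74/ 7 101/12 129/18 144/21 148/20 148/21 148/21 147/21 148/21
165  96/13  95/13  95/13  90/11  83/ 9  77/ 8  72/ 6  67/ 6  66/ 3  64/ 3  63/ 5  62/ 4  66/ 5  75/ 7  99/12 126/16 143/19 147/21 148/21 148/21 148/21 148/20 148/21
166  98/13  97/14  97/14  95/12  92/13  89/13  88/10  82/11  79/ 8  76/ 9  74/ 8  78/ 8  87/10 102/14 125/18 142/19 147/20 148/20 148/21 148/21 149/21 149/20 147/21
167  98/13  96/12  95/14  96/14  95/13  96/13  96/14  92/13  90/12  89/12  89/11  92/13 107/14 126/18 140/20 146/20 147/19 147/21 147/20 148/21 147/21 147/20 147/20
0 [285.4 162.1]
20 [285.7 156.8]
22 [285.8 156.3]
48 [286.1 149.2]
60 [286.3 145.9]
80 [286.6 140.3]
```

Run:
```python
from h import *
S=ctrl.get_image("side")
for y in(-259,-252,-245):
    print(y,[(z,proj(S,(465,y,z)).round(1).tolist()) for z in(22,35,48,60,70)])
p=S["pixels"].astype(int)
for r in range(112,136,2):print(r," ".join("%3d/%2d"%(p[r,c].sum()//3,p[r,c,2]-p[r,c,0]) for c in range(266,306,2)))
o=ctrl.get_obs();Rm=R.from_rotvec(o["orientation"])
for y in(-89,-57,0,57,89):print(y,proj(S,Rm.apply((0,y,-80))+o["ee_pos"]))
```

```text
-259 [(22, [285.6, 156.3]), (35, [285.8, 152.8]), (48, [285.9, 149.2]), (60, [286.1, 145.9]), (70, [286.3, 143.1])]
-252 [(22, [285.5, 157.8]), (35, [285.7, 154.3]), (48, [285.9, 150.8]), (60, [286.0, 147.5]), (70, [286.2, 144.7])]
-245 [(22, [285.4, 159.4]), (35, [285.6, 155.9]), (48, [285.8, 152.4]), (60, [285.9, 149.1]), (70, [286.1, 146.3])]
112  47/59  31/63  32/55  53/47 107/37 105/15  40/19  29/22  26/25  29/23  30/25  29/23  29/23  28/16  38/19  41/ 8  62/ 3  79/ 4 111/13 124/14
114  35/68  32/61  31/59  40/73  64/101  55/38  31/23  26/26  29/23  29/23  30/24  31/22  29/23  23/22  33/23  38/ 4  52/ 0  75/ 5 125/12 130/12
116  36/77  37/71  36/79  52/111  56/106  38/32  31/22  28/24  29/21  29/23  28/27  28/25  31/20  24/23  31/14  28/-2  34/-4  56/ 2 122/11 130/14
118  37/75  36/78  41/86  43/93  41/54  27/21  27/23  29/24  28/23  30/22  30/24  30/23  30/23  29/23  26/ 8  28/-4  30/-4  68/ 7 135/17 137/17
120  34/64  32/63  32/61  30/56  25/20  24/ 9  27/13  27/19  26/20  30/21  29/23  26/27  31/23  28/21  29/ 2  29/ 2  28/-1  79/11 144/19 146/20
122  47/47  37/55  36/54  34/
[... 434 characters left out ...]
  23/-3  18/-1  22/-3  22/-1  22/ 0  19/-3  22/ 0  19/ 0  30/-4  32/ 0  42/14  42/29 100/14 144/20 138/20  96/13
130 143/19  88/12  24/-1  24/ 0  22/-3  25/-2  23/-3  22/-3  22/-2  22/-2  23/ 1  23/-1  33/-1  34/-3  34/ 7  47/16 126/17 146/20 136/19  98/14
132 141/21  79/13  23/-1  22/ 0  23/-1  22/-2  23/-2  23/-3  23/-2  26/ 0  34/-3  30/-3  31/-3  33/-2  34/-1  98/13 142/20 143/19 108/15  95/14
134 136/21  65/18  25/17  24/13  24/ 7  19/ 9  21/ 0  21/ 0  20/-4  18/ 2  22/-1  26/-2  23/-1  23/-1  56/ 5 127/16 146/21 148/19 132/19 107/15
-89 [279.70941022 154.30512353]
-57 [282.29863379 146.75975488]
0 [286.68120864 133.98830349]
57 [290.79309463 122.00567825]
89 [292.99210673 115.59744174]
```

Pixel evidence: the shut brown finger tips end at row ~149.8, and the grey knob shows intact below them. So the tips are just above the knob, 26–38 mm higher than the reported TCP. I'll open, go down 24 mm (safe, since the tips are at 48 mm or higher), and close on the knob.

Emit:
apply_moves --targets '[[1, [0, 0, 0], [0, 0, 0]], [1, [0, 0, 0], [0, 0, 0]], [1, [0, 0, 0], [0, 0, 0]], [1, [0, 0, 0], [0, 0, 0]], [1, [0, 0, 0], [0, 0, 0]], [1, [0, 0, 0], [0, 0, 0]], [0, [0, 0, 0.24], [0, 0, 0]], [0, [0, 0, 0.24], [0, 0, 0]]]'

```text
t: 11.68
ee_pos: [465.0, -258.2, -2.4]
orientation: [-3.13, 0.27, 0.0]
ft_force: [-0.3, 0.3, -0.2]
width: 45.2
grasp_force: 0.0
```

Emit:
apply_moves --targets '[[-1, [0, 0, 0], [0, 0, 0]], [-1, [0, 0, 0], [0, 0, 0]], [-1, [0, 0, 0], [0, 0, 0]], [-1, [0, 0, 0], [0, 0, 0]], [-1, [0, 0, 0], [0, 0, 0]], [-1, [0, 0, 0], [0, 0, 0]]]'

```text
t: 12.42
ee_pos: [465.1, -258.2, -1.5]
orientation: [-3.13, 0.27, 0.0]
ft_force: [-0.1, -0.7, -4.1]
width: 23.5
grasp_force: 30.0
```

Emit:
apply_moves --targets '[[-1, [0, 0, -0.3], [0, 0, 0]], [-1, [0, 0, -0.6], [0, 0, 0]], [-1, [0, 0, -0.6], [0, 0, 0]], [-1, [0, 0, -0.4], [0, 0, 0]], [-1, [-0.207, -0.676, 0], [0, 0, 0]], [-1, [-0.207, -0.676, 0], [0, 0, 0]], [-1, [-0.207, -0.676, 0], [0, 0, 0]], [-1, [-0.207, -0.676, 0], [0, 0, 0]]]'

```text
t: 13.42
ee_pos: [447.5, -117.0, 94.5]
orientation: [3.13, -0.271, 0.002]
ft_force: [0.7, 0.7, -2.7]
width: 23.7
grasp_force: 30.0
```

Emit:
apply_moves --targets '[[-1, [-0.207, -0.676, 0], [0, 0, 0]], [-1, [-0.207, -0.676, 0], [0, 0, 0]], [-1, [0, 0, 0], [0, 0, 0]], [-1, [0, 0, 0], [0, 0, 0]]]'

```text
t: 13.92
ee_pos: [439.3, -48.0, 94.2]
orientation: [3.13, -0.269, 0.002]
ft_force: [-0.1, 0.8, -3.0]
width: 23.7
grasp_force: 30.0
```

Run:
```python
from h import *
to((438.6,-47.7,5.5),Rt(0,-1));o=ctrl.get_obs();print(o["ee_pos"],o["width"],o["grasp_force"],o["ft_force"])
S=ctrl.get_image("side")
for r in ctrl.masks_of("weight1","side")[:5]:
    print(round(r["score"],2),np.array(r["bbox"]).round(1))
for dz in(0,20,48):print(dz,proj(S,o["ee_pos"]+[0,0,dz+1.5]))
```

```text
shift [-0.017 -0.004  1.774] turn [ 0.0001 -0.0009  0.0001]
[439.27102831 -48.03380935  94.2110093 ] 23.655935892686966 29.96822451661501 [-0.13824356  0.81594441 -3.03904958]
0.51 [241.3 121.  253.4 135.3]
0.44 [284.2 177.9 301.7 195.9]
0 [294.43634538 189.92689928]
20 [294.87924919 183.94112916]
48 [295.5184295  175.30271557]
```

Emit:
apply_moves --targets '[[-1, [-0.017, 0, 0.5], [0, 0, 0]], [-1, [0, 0, 0.5], [0, 0, 0]], [-1, [0, 0, 0.4], [0, 0, 0]], [-1, [0, 0, 0.2], [0, 0, 0]], [-1, [0, 0, 0.1], [0, 0, 0]], [-1, [0, 0, 0.04], [0, 0, 0]], [-1, [0, 0, 0.02], [0, 0, 0]], [-1, [0, 0, 0], [0, 0, 0]]]'

```text
t: 15.02
ee_pos: [438.2, -47.7, 5.8]
orientation: [3.13, -0.27, 0.001]
ft_force: [0.1, -0.6, -3.0]
width: 23.4
grasp_force: 30.0
```

Emit:
apply_moves --targets '[[-1, [0, 0, 0.02], [0, 0, 0]], [-1, [0, 0, 0], [0, 0, 0]], [-1, [0, 0, 0.02], [0, 0, 0]], [-1, [0, 0, 0], [0, 0, 0]]]'

```text
t: 15.52
ee_pos: [438.0, -47.7, 4.2]
orientation: [3.13, -0.27, 0.001]
ft_force: [-2.9, -0.4, 11.1]
width: 23.7
grasp_force: 30.1
```

Emit:
apply_moves --targets '[[1, [0, 0, 0], [0, 0, 0]], [1, [0, 0, 0], [0, 0, 0]], [1, [0, 0, 0], [0, 0, 0]], [1, [0, 0, 0], [0, 0, 0]], [1, [0, 0, -0.3], [0, 0, 0]], [1, [0, 0, -0.6], [0, 0, 0]], [1, [0, 0, -0.6], [0, 0, 0]], [1, [0, 0, -0.3], [0, 0, 0]]]'

```text
t: 16.52
ee_pos: [438.7, -47.8, 95.6]
orientation: [3.13, -0.27, 0.004]
ft_force: [-0.4, 0.3, -0.9]
width: 87.5
grasp_force: 0.0
```

Emit:
apply_moves --targets '[[1, [0.171, 0.753, 0], [0, 0, 0]], [1, [0.171, 0.753, 0], [0, 0, 0]], [1, [0.171, 0.753, 0], [0, 0, 0]], [1, [0.171, 0.753, 0], [0, 0, 0]], [1, [0.171, 0.753, 0], [0, 0, 0]], [1, [0.171, 0.753, 0], [0, 0, 0]], [1, [0.171, 0.753, 0], [0, 0, 0]], [1, [0.171, 0.753, 0], [0, 0, 0]]]'

```text
t: 17.52
ee_pos: [453.3, -357.3, 93.5]
orientation: [-3.13, 0.271, 0.001]
ft_force: [0.0, -0.6, -0.2]
width: 87.8
grasp_force: 0.0
```

Emit:
apply_moves --targets '[[1, [0.171, 0.753, 0], [0, 0, 0]], [1, [0, 0, 0], [0, 0, 0]], [1, [0, 0, 0], [0, 0, 0]]]'

```text
t: 17.9
ee_pos: [455.0, -393.8, 93.1]
orientation: [-3.129, 0.271, 0.002]
ft_force: [0.4, 0.1, 0.4]
width: 87.7
grasp_force: 0.0
```

Run:
```python
from h import *
to((456,-395.2,-2),Rt(0,-1));o=ctrl.get_obs();print(o["ee_pos"],o["width"],o["ft_force"])
for c in("top","side"):
    im=ctrl.get_image(c)
    for r in ctrl.pinpoint("weight1",c):print(c,round(r["score"],2),np.round(r["xy"],1),onz(im,r["xy"],0)[:2].round(1))
    print(proj(im,(438.6,-47.7,6)))
```

```text
shift [0.027 0.025 1.902] turn [-0.0006  0.0008 -0.0005]
[ 454.96092154 -393.84895754   93.10492052] 87.67116618851406 [0.424109   0.06210129 0.36937301]
top 0.67 [387.4 172.4] [ 580.3 -362.3]
top 0.52 [264.3 232.7] [437.6 -51. ]
top 0.5 [425.9 196. ] [ 518.7 -454.5]
[262.91232299 232.28561957]
side 0.78 [293.6 213.2] [436.6 -60.1]
side 0.73 [287.9 132.4] [ 461.8 -400.4]
side 0.65 [311.7 123.4] [ 387.6 -453.1]
side 0.49 [272.  119.3] [ 515.  -465.9]
[292.83914103 215.1501074 ]
```

Emit:
apply_moves --targets '[[1, [0.027, 0.025, 0.5], [0, 0, 0]], [1, [0, 0, 0.5], [0, 0, 0]], [1, [0, 0, 0.5], [0, 0, 0]], [1, [0, 0, 0.3], [0, 0, 0]], [1, [0, 0, 0.1], [0, 0, 0]], [-1, [0, 0, 0], [0, 0, 0]], [-1, [0, 0, 0], [0, 0, 0]], [-1, [0, 0, 0], [0, 0, 0]]]'

```text
t: 19.1
ee_pos: [457.1, -396.6, -0.8]
orientation: [3.129, -0.27, 0.002]
ft_force: [0.1, 0.1, 0.4]
width: 61.3
grasp_force: 0.0
```

Emit:
apply_moves --targets '[[-1, [0, 0, 0], [0, 0, 0]], [-1, [0, 0, 0], [0, 0, 0]], [-1, [0, 0, 0], [0, 0, 0]], [-1, [0, 0, 0], [0, 0, 0]], [-1, [0, 0, 0], [0, 0, 0]], [-1, [0, 0, 0], [0, 0, 0]], [-1, [0, 0, 0], [0, 0, 0]]]'

```text
t: 19.98
ee_pos: [456.7, -395.8, -1.5]
orientation: [-3.129, 0.27, 0.0]
ft_force: [0.6, 3.7, 3.1]
width: 23.5
grasp_force: 30.0
```

Emit:
apply_moves --targets '[[-1, [0, 0, -0.3], [0, 0, 0]], [-1, [0, 0, -0.6], [0, 0, 0]], [-1, [0, 0, -0.6], [0, 0, 0]], [-1, [0, 0, -0.5], [0, 0, 0]], [-1, [-0.07, -0.4, 0], [0, 0, 0]], [-1, [-0.141, -0.8, 0], [0, 0, 0]], [-1, [-0.141, -0.8, 0], [0, 0, 0]], [-1, [-0.141, -0.8, 0], [0, 0, 0]]]'

```text
t: 20.98
ee_pos: [455.0, -251.3, 97.3]
orientation: [-3.129, 0.27, 0.003]
ft_force: [0.3, -0.4, -3.4]
width: 23.6
grasp_force: 30.0
```

Emit:
apply_moves --targets '[[-1, [-0.141, -0.8, 0], [0, 0, 0]], [-1, [-0.141, -0.8, 0], [0, 0, 0]], [-1, [-0.141, -0.8, 0], [0, 0, 0]], [-1, [-0.141, -0.8, 0], [0, 0, 0]], [-1, [-0.141, -0.8, 0], [0, 0, 0]], [-1, [-0.141, -0.8, 0], [0, 0, 0]], [-1, [-0.141, -0.8, 0], [0, 0, 0]], [-1, [-0.07, -0.4, 0], [0, 0, 0]]]'

```text
t: 21.98
ee_pos: [453.7, 52.9, 97.6]
orientation: [3.13, -0.267, -0.003]
ft_force: [-0.2, 0.5, -3.4]
width: 23.7
grasp_force: 30.0
```

Emit:
apply_moves --targets '[[-1, [0, 0, 0], [0, 0, 0]], [-1, [0, 0, 0], [0, 0, 0]]]'

```text
t: 22.22
ee_pos: [454.8, 50.5, 98.0]
orientation: [3.13, -0.269, -0.002]
ft_force: [1.2, 0.4, -3.6]
width: 23.7
grasp_force: 30.0
```

Run:
```python
from h import *
to((455.7,50.9,5.5),Rt(0,-1));o=ctrl.get_obs();print(o["ee_pos"],o["width"],o["ft_force"])
```

```text
shift [ 0.019 -0.012  1.849] turn [0.0003 0.0008 0.    ]
[454.76489883  50.49311227  97.97353886] 23.69980504076093 [ 1.1580546   0.39898794 -3.60160459]
```

Emit:
apply_moves --targets '[[-1, [0.02, 0, 0.5], [0, 0, 0]], [-1, [0, 0, 0.5], [0, 0, 0]], [-1, [0, 0, 0.45], [0, 0, 0]], [-1, [0, 0, 0.24], [0, 0, 0]], [-1, [0, 0, 0.1], [0, 0, 0]], [-1, [0, 0, 0.06], [0, 0, 0]], [-1, [0, 0, 0.015], [0, 0, 0]], [-1, [0, 0, 0], [0, 0, 0]]]'

```text
t: 23.22
ee_pos: [457.2, 50.5, 5.6]
orientation: [-3.13, 0.27, -0.001]
ft_force: [0.8, 0.5, -2.6]
width: 23.6
grasp_force: 30.0
```

Emit:
apply_moves --targets '[[-1, [0, 0, 0.014], [0, 0, 0]], [1, [0, 0, 0], [0, 0, 0]], [1, [0, 0, 0], [0, 0, 0]], [1, [0, 0, 0], [0, 0, 0]], [1, [0, 0, 0], [0, 0, 0]], [1, [0, 0, -0.3], [0, 0, 0]], [1, [0, 0, -0.6], [0, 0, 0]], [1, [0, 0, -0.6], [0, 0, 0]]]'

```text
t: 24.22
ee_pos: [456.7, 50.4, 81.1]
orientation: [3.13, -0.27, -0.0]
ft_force: [0.2, 0.1, 0.6]
width: 87.0
grasp_force: 0.0
```

Emit:
apply_moves --targets '[[1, [0, 0, -0.6], [0, 0, 0]], [1, [0, 0, -0.6], [0, 0, 0]], [1, [0, 0, -0.5], [0, 0, 0]], [1, [0, 0, 0], [0, 0, 0]]]'

```text
t: 24.72
ee_pos: [458.2, 50.6, 166.9]
orientation: [-3.129, 0.27, -0.008]
ft_force: [0.2, -0.1, 0.6]
width: 88.1
grasp_force: 0.0
```

Run:
```python
from h import *
to((574,313.5,165),Rt(0,-1));o=ctrl.get_obs();print(o["ee_pos"],o["width"],o["ft_force"],o["qpos"])
for c in("top","side"):
    im=ctrl.get_image(c)
    for n in("weight1","mark"):
      for r in ctrl.pinpoint(n,c):print(n,c,round(r["score"],2),np.round(r["xy"],1),onz(im,r["xy"],6)[:2].round(1))
    print(proj(im,(438.2,-47.7,6)),proj(im,(457,50.7,6)),proj(im,(584.4,-52.7,69)))
```

```text
shift [ 1.38  -5.578  0.053] turn [-0.0008 -0.0031 -0.0003]
[458.21064019  50.55871442 166.94091072] 88.14293443526783 [ 0.19072384 -0.12056802  0.61163527] [8.40667186e-02 2.21094133e-01 2.00936728e+00 1.98465624e-05
 9.06135611e-01 1.82710333e+00]
weight1 top 0.69 [387.7 172.5] [ 579.3 -361.6]
weight1 top 0.65 [422.9 252. ] [ 381. -438.]
weight1 top 0.62 [425.5 194.8] [ 521.2 -451.8]
weight1 top 0.53 [261.4 233.1] [436.7 -43.9]
mark top 0.68 [262.3 171.4] [590.6 -49.9]
[262.91633535 232.44746876] [223.16487306 225.82708728] [263.03860655 170.45237152]
weight1 side 0.89 [284.7 245.2] [455.8  51. ]
weight1 side 0.83 [294.2 213.1] [435.3 -55.1]
weight1 side 0.53 [269.7 119.8] [ 521.9 -454.3]
weight1 side 0.47 [313.3 124. ] [ 383.1 -442. ]
weight1 side 0.44 [245.3 135.9] [ 591.6 -365.2]
mark side 0.96 [232.9 195.6] [ 599.2 -105.7]
mark side 0.18 [293.4 354.5] [429.  321.7]
[292.99647943 215.15906179] [284.19295741 245.07937261] [235.2891521  193.16457675]
```

Emit:
apply_moves --targets '[[1, [0.172, -0.697, 0], [0, 0, 0]], [1, [0.172, -0.697, 0], [0, 0, 0]], [1, [0.172, -0.697, 0], [0, 0, 0]], [1, [0.172, -0.697, 0], [0, 0, 0]], [1, [0.172, -0.697, 0], [0, 0, 0]], [1, [0.172, -0.697, 0], [0, 0, 0]], [1, [0.172, -0.697, 0], [0, 0, 0]], [1, [0.172, -0.697, 0], [0, 0, 0]]]'

```text
t: 26.02
ee_pos: [572.2, 314.2, 163.2]
orientation: [3.129, -0.27, -0.003]
ft_force: [0.5, 0.0, -0.6]
width: 88.2
grasp_force: 0.0
```

Emit:
apply_moves --targets '[[1, [0, 0, 0], [0, 0, 0]], [1, [0, 0, 0], [0, 0, 0]]]'

```text
t: 26.28
ee_pos: [571.4, 312.5, 163.4]
orientation: [3.129, -0.27, -0.003]
ft_force: [0.4, -1.2, 0.7]
width: 87.8
grasp_force: 0.0
```

Run:
```python
from h import *
to((574,313.5,100),Rt(0,-1));o=ctrl.get_obs();print(o["ee_pos"],o["width"],o["ft_force"])
S=ctrl.get_image("side")
T=ctrl.get_image("top")
cv2.imwrite("pics/g2.png",cv2.resize(cv2.convertScaleAbs(S["pixels"][200:380,150:320],alpha=1.6,beta=15),None,fx=3,fy=3,interpolation=cv2.INTER_CUBIC))
for z in(155,165,180,190,200,220):print(z,proj(S,(574,313.5,z)).round(1),proj(S,(574-.17*50,313.5-50,z)).round(1),proj(S,(574+.17*50,313.5+50,z)).round(1))
```

```text
shift [ 0.049 -0.03   1.267] turn [ 0.001   0.0011 -0.0002]
[571.4346269  312.52521438 163.37753228] 87.82278308499177 [ 0.44771688 -1.16885555  0.70203196]
155 [215.8 304.6] [224.3 281.2] [206.6 330.3]
165 [215.5 301.6] [224. 278.] [206.1 327.3]
180 [214.9 296.8] [223.6 273.2] [205.4 322.7]
190 [214.5 293.6] [223.3 269.9] [204.9 319.5]
200 [214.1 290.4] [223.  266.6] [204.4 316.4]
220 [213.3 283.6] [222.3 259.8] [203.4 309.8]
```

View pics/g2.png

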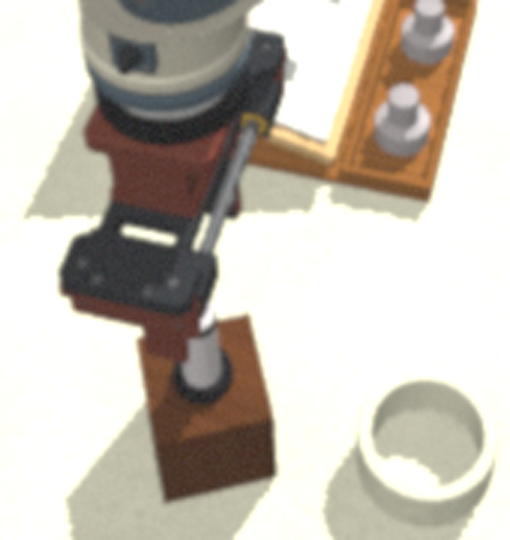

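The picture shows both weights upright in the tray, and the open fingers above the gauge. The front finger tip is at side pixel (205.7,319.3), which puts it at z≈200 against a reading of 163. So the true tip is about 37 mm behind the reported TCP, matching the weight grasps. I lower to a reading of 61, so the tips are about 10 mm above the collar.

Emit:
apply_moves --targets '[[1, [0.049, -0.03, 0.4], [0, 0, 0]], [1, [0, 0, 0.5], [0, 0, 0]], [1, [0, 0, 0.5], [0, 0, 0]], [1, [0, 0, 0.4], [0, 0, 0]], [1, [0, 0, 0.2], [0, 0, 0]], [1, [0, 0, 0.05], [0, 0, 0]], [1, [0, 0, 0], [0, 0, 0]]]'

```text
t: 27.25
ee_pos: [575.4, 314.6, 62.5]
orientation: [-3.129, 0.27, -0.001]
ft_force: [0.0, 0.5, 0.4]
width: 87.4
grasp_force: 0.0
```

Emit:
apply_moves --targets '[[-1, [0, 0, 0], [0, 0, 0]], [-1, [0, 0, 0], [0, 0, 0]], [-1, [0, 0, 0], [0, 0, 0]], [-1, [0, 0, 0], [0, 0, 0]], [-1, [0, 0, 0], [0, 0, 0]], [-1, [0, 0, 0], [0, 0, 0]], [-1, [0, 0, 0], [0, 0, 0]], [-1, [0, 0, 0], [0, 0, 0]]]'

```text
t: 28.25
ee_pos: [574.8, 313.9, 62.0]
orientation: [3.129, -0.27, -0.001]
ft_force: [-1.5, -2.6, 1.4]
width: 23.7
grasp_force: 30.0
```

Emit:
apply_moves --targets '[[-1, [0, 0, 0], [0, 0, 0]], [-1, [0, 0, 0], [0, 0, 0]], [-1, [0, 0, 0], [0, 0, 0]]]'

```text
t: 28.62
ee_pos: [574.8, 314.0, 62.0]
orientation: [3.129, -0.27, -0.001]
ft_force: [-1.4, -5.0, 2.5]
width: 22.9
grasp_force: 30.0
```

Emit:
apply_moves --targets '[[-1, [0, 0, -0.2], [0, 0, 0]], [-1, [0, 0, -0.4], [0, 0, 0]], [-1, [0, 0, -0.5], [0, 0, 0]], [-1, [0, 0, -0.5], [0, 0, 0]], [-1, [0, 0, -0.6], [0, 0, 0]], [-1, [0, 0, -0.6], [0, 0, 0]], [-1, [0, 0, -0.4], [0, 0, 0]], [-1, [0, 0, 0], [0, 0, 0]]]'

```text
t: 29.62
ee_pos: [576.0, 315.3, 224.5]
orientation: [-3.127, 0.27, -0.006]
ft_force: [0.4, 0.3, -1.6]
width: 23.5
grasp_force: 30.0
```

Run:
```python
from h import *
o=ctrl.get_obs();print(o["ee_pos"],o["width"],o["ft_force"],o["grasp_force"])
n=R.from_euler("z",YAW).apply([-np.sin(.314159),0,np.cos(.314159)])
m=np.array([584.4,-52.7,69.1])
to(m+n*(58+60),Rt(0,-1));to(m+n*118,Rt(18,-1));print(m+n*118)
```

```text
[576.04449748 315.26479553 224.53706333] 23.479657455067006 [ 0.41210817  0.25329523 -1.55673546] 29.99994859099388
 shift [0.693 7.225 0.845] turn [-0.0019 -0.0021 -0.0002]
 shift [0.693 7.225 0.845] turn [-0.0019  0.1979 -0.0005]
[548.4724522  -46.46840131 181.3246786 ]
```

Emit:
apply_moves --targets '[[-1, [0.077, 0.723, 0], [0, 0, 0]], [-1, [0.077, 0.723, 0], [0, 0, 0]], [-1, [0.077, 0.723, 0], [0, 0, 0]], [-1, [0.077, 0.723, 0], [0, 0, 0]], [-1, [0.077, 0.723, 0], [0, 0, 0]], [-1, [0.077, 0.723, 0], [0, 0, 0]], [-1, [0.077, 0.723, 0], [0, 0, 0]], [-1, [0.077, 0.723, 0], [0, 0, 0]]]'

```text
t: 30.62
ee_pos: [554.8, 23.1, 220.8]
orientation: [-3.13, 0.27, 0.003]
ft_force: [0.9, 0.2, -1.6]
width: 23.7
grasp_force: 30.0
```

Emit:
apply_moves --targets '[[-1, [0.077, 0.723, 0], [0, 0, 0]], [-1, [0, 0.723, 0], [0, 0, 0]], [-1, [0, 0, 0], [0, 0.066, 0]], [-1, [0, 0, 0], [0, 0.066, 0]], [-1, [0, 0, 0], [0, 0.066, 0]], [-1, [0, 0, 0], [0, 0, 0]], [-1, [0, 0, 0], [0, 0, 0]]]'

```text
t: 31.5
ee_pos: [547.6, -47.7, 222.0]
orientation: [3.067, -0.265, 0.478]
ft_force: [0.4, -0.1, -1.3]
width: 23.8
grasp_force: 30.0
```

Run:
```python
from h import *
o=ctrl.get_obs();print(o["ee_pos"],o["width"],o["ft_force"],o["grasp_force"])
n=R.from_euler("z",YAW).apply([-np.sin(.314159),0,np.cos(.314159)])
m=np.array([584.4,-52.7,69.1])
to(m+n*(58+20),Rt(18,-1))
```

```text
[547.5933887  -47.68730741 221.96295842] 23.765960457572138 [ 0.4006318  -0.13523311 -1.33093109] 29.99991238117218
 shift [-0.231 -0.027  1.578] turn [ 0.      0.003  -0.0003]
```

Emit:
apply_moves --targets '[[-1, [-0.12, -0.027, 0.4], [0, 0.003, 0]], [-1, [-0.111, 0, 0.4], [0, 0, 0]], [-1, [0, 0, 0.4], [0, 0, 0]], [-1, [0, 0, 0.2], [0, 0, 0]], [-1, [0, 0, 0], [0, 0, 0]], [-1, [0, 0, 0], [0, 0, 0]]]'

```text
t: 32.25
ee_pos: [558.5, -48.3, 152.4]
orientation: [3.065, -0.265, 0.489]
ft_force: [0.2, -0.1, -0.9]
width: 23.4
grasp_force: 30.0
```

Run:
```python
from h import *
np.set_printoptions(precision=2,suppress=True)
o=ctrl.get_obs();Rm=R.from_rotvec(o["orientation"]);print(o["ee_pos"],o["ft_force"])
n=R.from_euler("z",YAW).apply([-np.sin(.314159),0,np.cos(.314159)]);m=np.array([584.4,-52.7,69.1])
to(m+n*78,Rt(18,-1))
tip=Rm.apply([0,0,58])+o["ee_pos"];alt=o["ee_pos"]+[0,0,37]+Rm.apply([0,0,95]);print("tip pred",tip,"gap",(tip-m)@n,"alt",alt)
S=ctrl.get_image("side")
for a,b in(("tip",tip),("alt",alt),("mark",m),("nose",Rm.apply([0,0,42])+o["ee_pos"]),("collar",Rm.apply([0,0,42-64])+o["ee_pos"])):print(a,proj(S,b))
for l in("gauge_tip","gauge","mark"):
    for r in ctrl.pinpoint(l,"side"):print(l,round(r["score"],2),np.array(r["xy"]))
for r in ctrl.masks_of("gauge","side"):print(round(r["score"],2),np.array(r["bbox"]))
T=ctrl.get_image("top")
for l in("gauge_tip","gauge","mark"):
    for r in ctrl.pinpoint(l,"top"):print(l,"top",round(r["score"],2),np.array(r["xy"]))
p=S["pixels"].astype(int)
u=proj(S,tip).astype(int)
for r in range(u[1]-24,u[1]+10,2):print(r," ".join("%3d"%(p[r,c].sum()//3) for c in range(u[0]-14,u[0]+15,1)))
```

```text
[558.45 -48.28 152.44] [ 0.2  -0.14 -0.89]
 shift [-0.01 -0.    0.19] turn [ 0. -0. -0.]
tip pred [576.22 -51.37  97.32] gap 29.399753601512447 alt [587.56 -53.35  99.16]
tip [238.14 185.49]
alt [233.58 184.14]
mark [235.29 193.14]
nose [239.93 181.3 ]
collar [247.44 163.64]
gauge 0.48 [241.8 181.1]
mark 0.8 [236.4 195.6]
0.78 [239.5 159.2 251.  183.4]
gauge top 0.38 [261.9 172.1]
mark top 0.56 [261.  172.3]
161 148 147 146 140 123 105  97  96  91  87  84  82  82  81  70  48  27  18  21  25  30  27  30  27  26  29  27  29  27
163 145 139 123 107  98  95  96  96  95  93  88  86  83  80  69  44  23  23  25  28  30  28  28  27  27  22  27  31  25
165 124 107  97  95  95  96  94  95  95  94  94  94  91  89  84  66  40  21  24  25  28  28  26  27  27  27  29  25  17
167 126 119 111 105 100  96  95  95  94  94  94  93  94  94  93  85  68  44  29  19  21  22  26  28  28  27  25  20  22
169 144 142 138 132 125 118 112 105 101  99  97  94  95  93  88  83  79  75  70  60  46  34  26  23  26  37  46  64  88
171 145 146 147 147 144 142 140 137 129 123 117 112 104  96  85  80  81  82  80  77  72 
[... 651 characters left out ...]
 149 149 148 149 149 151 150 148 132  99  72  71  98 124 139 147 150 153 152 152 153 152 151 151 150
185 146 148 149 150 149 150 149 149 152 151 152 150 137 115 106 118 140 150 152 152 152 152 152 152 152 153 152 151 152
187 148 149 149 150 150 149 145 141 141 142 144 144 146 147 151 151 153 152 152 152 152 153 153 152 153 152 152 152 151
189 149 148 149 147 138 119 114 123 131 133 132 124 115 121 138 149 152 153 153 153 152 153 153 153 154 153 152 153 153
191 147 149 148 139 110 109 136 145 140 136 131 139 143 134 118 123 142 152 154 153 153 152 154 153 154 154 154 154 151
193 148 148 149 143 119 110 130 143 137 121 124 134 143 146 133 114 134 149 152 153 153 153 154 153 153 154 154 152 147
```

Emit:
apply_moves --targets '[[-1, [0.01, 0, 0.2], [0, 0, 0]], [-1, [0, 0, 0.2], [0, 0, 0]], [-1, [0, 0, 0.1], [0, 0, 0]], [-1, [0, 0, 0], [0, 0, 0]], [-1, [0, 0, 0], [0, 0, 0]]]'

```text
t: 33.33
ee_pos: [566.1, -49.6, 128.3]
orientation: [3.065, -0.265, 0.488]
ft_force: [0.1, 0.3, -1.2]
width: 23.3
grasp_force: 30.0
```

Emit:
apply_moves --targets '[[-1, [0, 0, 0.03], [0, 0, 0]], [-1, [0, 0, 0.03], [0, 0, 0]], [-1, [0, 0, 0.03], [0, 0, 0]], [-1, [0, 0, 0], [0, 0, 0]], [-1, [0, 0, 0], [0, 0, 0]]]'

```text
t: 33.95
ee_pos: [567.4, -49.9, 124.0]
orientation: [3.065, -0.265, 0.488]
ft_force: [-0.2, 0.2, -1.7]
width: 23.6
grasp_force: 30.0
```

```bash
cat > p.py <<'E'
from h import *
np.set_printoptions(precision=2,suppress=True)
n=R.from_euler("z",YAW).apply([-np.sin(.314159),0,np.cos(.314159)]);m=np.array([584.4,-52.7,69.1])
F=[]
for i in range(6):
    ctrl.get_image("side");o=ctrl.get_obs();F.append(o["ft_force"])
Rm=R.from_rotvec(o["orientation"]);tip=Rm.apply([0,0,58])+o["ee_pos"]
F=np.mean(F,0);print(o["t"],"F",F,"Fn",F@n+1.5*n[2],"off",Rm.inv().apply(tip-m),"width",o["width"],"angle",np.degrees(np.arccos(-Rm.apply([0,0,1])@n)))
E
python3 p.py
```

```text
34.25 F [-0.24  0.47 -1.03] Fn 0.5428468889829626 off [0.69 0.1  0.44] width 23.398693224599747 angle 0.09186575171754804
```

Emit:
apply_moves --targets '[[-1, [0, 0, 0.02], [0, 0, 0]], [-1, [0, 0, 0.02], [0, 0, 0]], [-1, [0, 0, 0.02], [0, 0, 0]], [-1, [0, 0, 0], [0, 0, 0]]]'

```text
t: 34.75
ee_pos: [568.4, -50.0, 121.2]
orientation: [3.065, -0.265, 0.488]
ft_force: [-0.4, 0.0, 1.1]
width: 23.6
grasp_force: 30.0
```

```bash
python3 p.py
```

```text
35.05 F [-0.57  0.2   0.73] Fn 2.3086797598534146 off [0.75 0.1  3.42] width 23.863857161539624 angle 0.09782058489151971
```

Emit:
apply_moves --targets '[[-1, [0, 0, 0.02], [0, 0, 0]], [-1, [0, 0, 0.015], [0, 0, 0]], [-1, [0, 0, 0], [0, 0, 0]], [-1, [0, 0, 0], [0, 0, 0]]]'

```text
t: 35.55
ee_pos: [568.9, -50.1, 119.5]
orientation: [3.065, -0.265, 0.488]
ft_force: [-0.6, -0.2, 0.8]
width: 23.4
grasp_force: 30.0
```

```bash
python3 p.py
python3 - <<'E'
from h import *
for c in("top","side"):
    im=ctrl.get_image(c)
    for n in("weight1","easel","jar","tape"):
        for r in ctrl.pinpoint(n,c)[:5]:print(n,c,round(r["score"],2),np.round(r["xy"],1))
E
```

```text
35.85 F [-0.43  0.06  0.31] Fn 1.8593775154142658 off [0.72 0.14 5.19] width 23.74069382720444 angle 0.09429413286022972
weight1 top 0.64 [423.1 248.3]
weight1 top 0.61 [424.8 196.2]
weight1 top 0.57 [387.9 171.4]
jar top 0.8 [349.7 168.2]
tape top 0.85 [116.1 242.6]
weight1 side 0.88 [286.2 247.1]
weight1 side 0.85 [291.6 212.7]
weight1 side 0.65 [243.8 137.1]
weight1 side 0.57 [312.4 125.1]
easel side 0.76 [244.4 220.9]
jar side 0.56 [244.4 157.4]
tape side 0.65 [293.8 352.4]
```

```bash
sed -i 's/range(6)/range(24)/' p.py; python3 p.py
```

```text
37.55 F [-0.52  0.13  0.82] Fn 2.3684204965475812 off [0.67 0.1  5.23] width 23.51121219381855 angle 0.08809621970666462
```

```bash
python3 -c "
from workcell import ctrl
print(ctrl.close_job())"
```

```text
the job is handed in; nothing more can be done
None
```

I handed the job in with two weights upright in the tray, the third left on the table, and the gauge gripped and pressing on the ringed cross: by my readings about 2.4 N, tip in about 5 mm and within 1 mm of the fitted cross centre. The hand-in gave no verdict.

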